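# Brake, load and send off the plant carrier

### The job

Lock the little plant carrier where it stands by pushing its brake pedal fully down, then lift the planter out of its wooden stand and seat it upright and flat in the carrier's tray. When the planter is in and let go, flick the pedal fully up again and roll the carrier along its track right up against the wooden stop block. Never tip the planter over, and leave the canister, the bowl and the books where they are.

Things in the scene. Friction and masses are not known exactly. Their poses are not given: they have to be found in the camera images.
- track: Fixed aluminium plate 8 mm thick on which the carrier rolls along the plate's y. Origin on the sideboard, under the carrier's centre line, midway along its travel; the plate spans x -75 to +50 mm, y -135 to +135 mm. Its -x side faces the robot (yaw within 0.25). At the +y end stands the wooden stop block, 60 x 20 x 52 mm high, its near face at y = +114 mm.
- carrier (a joint): How far the carrier has rolled along the track's +y (m): 0 at the bare end, 0.14 when its end panel meets the stop block. Starts between 0 and 0.06. Unbraked it rolls at about 1 N (plus 2 N per m/s); braked it holds against a push of about 8 N, slipping above that.
- seat (a point): Centre of the carrier's tray floor, 34 mm above the sideboard, axes as the track. Pale wooden tray on wheels, 62 (x) x 88 (y) mm; pocket 52 (x) x 72 (y) mm. End panels at +y and -y, 8 mm thick, rise 56 mm above the tray floor; lips at +x and -x are 5 mm thick and 6 mm high. The planter fits only with its long side along y, and fingers have room only on its +x and -x sides.
- brake (a joint): Angle of the steel brake pedal (rad): 0 fully up (pedal 50 degrees above level), about 0.85 fully down (almost level), where its rubber foot jams on the plate and locks the carrier. Above 0.825 counts as down, below 0.15 as up. Hinge friction 0.25 N m: it stays where left. Press it home with 6 to 15 N near its end, until it stops. Starts between 0 and 0.12.
- brake_hinge (a point): Pedal hinge on the carrier's robot side, 43 mm to -x of the seat and 30 mm above the sideboard; axes as the track; the hinge axis is along y.
- pedal (a point): On the pedal's centre line, 67 mm from the hinge. The pedal, 7 mm thick and 18 mm wide, points from the hinge to the track's -x, ending 80 mm from the hinge in a plate 26 mm long, 24 mm wide (y). Fully down it is level about 31 mm above the sideboard, its end clear of the track plate: pinch its edges from above or hook it from below. The point's frame turns with it; z is vertical when fully up.
- planter: White ceramic planter with a small green succulent: a block 64 (x) x 44 (y) x 50 mm high, mass 0.2 to 0.33 kg; the leaves rise 17 mm above the rim within 15 mm of the middle. Origin: centre of its underside. The two ends are alike.
- stand: Fixed wooden stand with the planter in it, 82 (x) x 68 (y) mm, floor 8 mm thick; origin: centre of its underside. Tall boards along x on both sides (tops 64 mm above the sideboard) leave 4 mm beside the planter; end lips are 6 mm high. Fingers reach only the planter's +x and -x ends, so it must be set down on the sideboard and retaken across its 44 mm width.
- canister: Grey lidded canister, 80 mm across and 78 mm high, origin under its centre. To be left alone (within 30 mm).
- bowl: Wooden bowl, 110 mm across and 50 mm high, origin under its centre. To be left alone (within 30 mm).
- books: Pile of three books, 100 (x) x 150 (y) x 56 mm high, origin under its centre. To be left alone (within 30 mm).
Things that resemble listed ones, but are neither listed nor needed, are in the scene too. What is shaped like the planter but black or yellow is not meant.

How it is judged:
By the outcome, as a careful person would: the job done as asked, in the order asked, and still so for the second after the job is handed in, with the robot touching nothing.
It also fails if it takes over 72 s, if anything falls off the work surface, if the arm or the gripper's body presses on something with over 40 N, if the wrist force passes 120 N, or if a joint passes its speed limit or range.

### The arm

A 6-joint arm with a two-finger parallel gripper is mounted at the origin on the work surface. World frame = base frame: x ahead of the robot, y to its left, z up, the work surface at z = 0. Lengths are in mm, angles in rad, forces in N, time in s.
With the tool pointing down it reaches from about 425 to 950 mm from the base axis. Payload 14.7 kg.
Tool frame: the origin (TCP) lies midway between the tips of the shut fingers; the grasp point (between the pads) lies behind it (robot.grasp_offset is the z of the grasp point in the tool frame, in mm); z points along the fingers, y is the line along which they close (so a half turn about z gives the same grasp; the last joint's range is limited). The gripper opens to 85 mm and grips with 20 to 120 N. Pads are 22 mm wide; open, the fingers measure 114 mm over their backs; the gripper's body (76 mm by 85 mm) begins 54 mm behind the grasp point. The pads swing forward as they close: fully open they stand 13 mm farther back than shut.
Start: joints at [-1.255, 0.48, 1.596, -0, 1.065, -0.047], TCP at [230.696, -607.677, 231.297] pointing down, gripper open.
Joint ranges: [-2.75, 2.75], [-0.82, 2.05], [0.23, 2.67], [-1.56, 4.7], [0.09, 2.69], [-2.92, 2.92]. Speed limits (rad/s): [1.89, 1.89, 2.39, 3.01, 3.01, 3.01].

### API

Orientations are given as a unit quaternion [w, x, y, z].
In Python, from plant import robot gives the robot as it stands. The module is installed in compiled form; this text tells all that it offers.
- The arm moves only by the tool step_arm, never from a script. Its argument "moves" is one flat list of numbers, 4 for each row, row after row: the shift along the tool's x, y, z in m, then the turn about the tool's z in degrees. A call has 1 to 12 rows; each row is the pose to reach, as a shift and turn from the pose commanded when the call began, along the tool's axes at that moment; what a row does not reach only later rows make up. A row lasts 1/10 s, in which the tool goes at most 50 mm and 8.59 degrees, less where a joint would pass 70% of its speed; a pose out of reach is approached as far as the arm can. A call with a gripper value outside its range is refused whole. "claw" is the opening, from 0 (shut) to 1 (fully open), set as the call begins (left out, the last holds). The fingers move at their own pace and stop on an object; "newtons" is the grip in N (left out, the last holds). Time passes only in rows, so rows that repeat a pose let the fingers close. It gives the time, the measured TCP pose, the force, the opening and the grip force at its end, in the units of the state.
- robot.state(): the state, without advancing time (a new reading comes with each control period).
- robot.read_camera(name): name is "scene" or "top" or "wrist"; returns the picture (480x640x3 uint8, red, green, blue); there is no depth.
- robot.camera_info(name): a dict with "K" (3x3 intrinsics, pixels), "D" ([k1, k2, p1, p2, k3] as OpenCV has them; the pictures are not rectified), "rvec" (rotation vector, rad) and "tvec" (3), from world to camera coordinates, as OpenCV has them. Camera axes: x right, y down, z forward; pixel columns grow to the right and rows downward; lengths in mm; the calibration is good to about 2 mm. A picture is of the moment at which its call begins: read the wrist's pose just before it. camera_info takes no time and is no camera call; for the wrist camera it gives the pose at the moment of the call.
- robot.finish_job(): hands the job in; it is judged then, once.
The state is a dict: "clock": time; "joint_pos": joint angles; "qd": joint speeds; "tau": joint torques, N m; "eef_pos": TCP position; "orientation": TCP orientation; "wrist_force": force on the tool from outside, world axes, zero at the start; "wrist_torque": the same for the moment, N m; "gripper_width": finger opening in mm; "gripper_force": force on a finger pad.
Only numpy, scipy, OpenCV 4.12 (cv2) and the standard library are available. Lean on these libraries where they do the work, as an engineer would, in place of code of your own. Each camera call takes 0.05 s, during which the arm holds its last target. There are 200 camera calls.

## Working session

There is one attempt and no reset: what is moved stays moved. The work goes in short steps, Python scripts to look and compute and a tool call to move; the robot and the scene stay as the last step left them, time stands still between calls to the robot, and variables do not carry over. Pictures are saved under pics/ and viewed, at most 10 in all, crops included, and the job is handed in when it is done.

Besides the shell and the picture viewer there is one more tool, called after "Request:" as a command line: name --argument value ..., lists and objects as JSON in quotes. step_arm: Moves the arm, as the interface text tells. Its arguments: {"type":"object","properties":{"moves":{"type":"array","items":{"type":"number"}},"claw":{"type":"number"},"newtons":{"type":"number"}},"required":["moves"]}

```bash
mkdir -p pics; python3 - <<'E'
from plant import robot
import cv2,numpy as np
s=robot.state();print(s, robot.grasp_offset)
for n in("scene","top"):
    im=robot.read_camera(n);cv2.imwrite(f"pics/{n}0.png",im[:,:,::-1])
    c=robot.camera_info(n);print(n,c)
E
```

```text
{'clock': 0.0, 'joint_pos': array([-1.25461780e+00,  4.80808374e-01,  1.59690036e+00,  1.26284631e-05,
        1.06508592e+00, -4.66195264e-02]), 'qd': array([-0.00016039, -0.00118942, -0.00192451,  0.00150177, -0.00015789,
        0.00052186]), 'tau': array([-7.77457481e-04, -9.50649118e+01, -4.30164707e+01,  1.73871149e-04,
        1.24275353e-02,  1.04027195e-04]), 'eef_pos': array([ 230.55950908, -607.28324387,  230.67774249]), 'orientation': array([-5.96289763e-04,  9.83592638e-01,  1.80402776e-01, -7.52852565e-05]), 'wrist_force': array([-0.34930896,  0.78102713,  0.50384714]), 'wrist_torque': array([0.01941719, 0.05842583, 0.01363095]), 'gripper_force': 0.0, 'gripper_width': 85.3013974735248} -18.700000000000003
scene {'K': array([[440.42747229,   0.        , 324.07769945],
       [  0.        , 440.42747229, 239.94674444],
       [  0.        ,   0.        ,   1.        ]]), 'D': array([-0.01034698,  0.        ,  0.        ,  0.        ,  0.        ]), 'rvec': array([ 1.43147316,  1.85355831, -1.00084029]), 'tvec': array([ 208.08162987, -260.57854737, 1390.98632748])}
top {'K': array([[573.30649219,   0.        , 320.87337577],
       [  0.        , 573.30649219, 237.60890142],
       [  0.        ,   0.        ,   1.        ]]), 'D': array([-0.12058957,  0.        ,  0.        ,  0.        ,  0.        ]), 'rvec': array([ 2.13801822, -2.14439129,  0.15261673]), 'tvec': array([ -55.85065217,  645.2855786 , 1092.72936069])}
```

View pics/scene0.png

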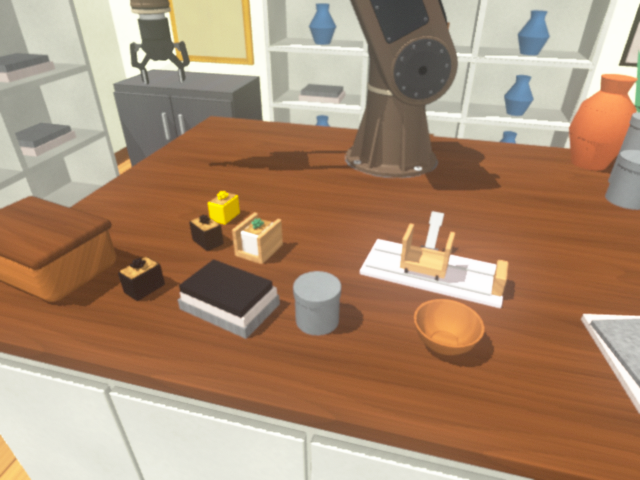

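View pics/top0.png

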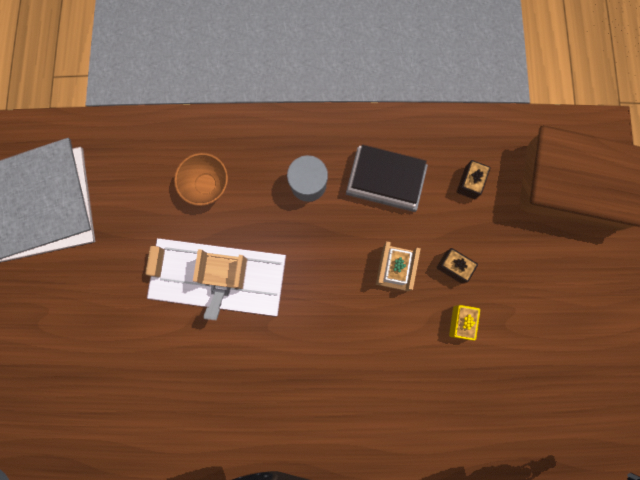

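Top view: the only white planter with a green plant is in the stand at (398,266). The look-alikes are black (459,265), black (475,179) and yellow (466,322), all without a stand, so they are not meant. The track plate spans (148–285, 240–315), with the stop at (154,262), the carrier at (219,269) and the pedal end at (213,306).

```bash
cat > h.py <<'E'
import cv2,numpy as np
from plant import robot
def ray(c,uv,z):
    p=cv2.undistortPoints(np.float64(uv).reshape(-1,1,2),c["K"],c["D"]).reshape(-1,2)
    R=cv2.Rodrigues(c["rvec"])[0];o=-R.T@c["tvec"]
    d=np.c_[p,np.ones(len(p))]@R
    return o+d*((z-o[2])/d[:,2])[:,None]
def proj(c,P):
    return cv2.projectPoints(np.float64(P).reshape(-1,1,3),c["rvec"],c["tvec"],c["K"],c["D"])[0].reshape(-1,2)
E
python3 - <<'E'
from h import *
c=robot.camera_info("top");im=cv2.imread("pics/top0.png");hsv=cv2.cvtColor(im,cv2.COLOR_BGR2HSV)
def big(m,box):
    z=np.zeros_like(m);x0,y0,x1,y1=box;z[y0:y1,x0:x1]=m[y0:y1,x0:x1]
    return z
# plate
m=big(cv2.inRange(hsv,(0,0,150),(179,50,255)),(130,225,300,325))
pts=cv2.findNonZero(m);h=cv2.convexHull(pts).reshape(-1,2)
w=ray(c,h,8)[:,:2]
r=cv2.minAreaRect(np.float32(w));print("plate",r,np.round(cv2.boxPoints(r),1).tolist())
# white rim
m=big(cv2.inRange(hsv,(0,0,150),(179,60,255)),(375,240,425,295))
m2=cv2.morphologyEx(m,cv2.MORPH_OPEN,np.ones((2,2)))
pts=cv2.findNonZero(m);w=ray(c,pts.reshape(-1,2),58)[:,:2]
r=cv2.minAreaRect(np.float32(w));print("rim",len(pts),r)
g=big(cv2.inRange(hsv,(60,80,30),(95,255,255)),(375,240,425,295));p=cv2.findNonZero(g).reshape(-1,2);print("leaf",p.mean(0),ray(c,[p.mean(0)],68))
a=cv2.resize(im[225:330,135:300],None,fx=4,fy=4,interpolation=2)[:420];b=cv2.resize(im[235:300,370:425],None,fx=6,fy=6,interpolation=2)
cv2.imwrite("pics/c1.png",a)
o=np.zeros((420,800,3),np.uint8)
a=cv2.resize(im[225:330,140:292],None,fx=3,fy=3,interpolation=2);o[:315,:456]=a;o[:390,460:790]=b;cv2.imwrite("pics/c2.png",o)
E
```

```text
plate ((560.3184814453125, 159.68667602539062), (272.5557861328125, 148.570556640625), 82.43978118896484) [[468.70001220703125, 34.400001525878906], [616.0, 14.800000190734863], [651.9000244140625, 285.0], [504.6000061035156, 304.6000061035156]]
rim 206 ((587.8126831054688, -209.517822265625), (43.79060363769531, 63.57421875), 78.98342895507812)
leaf [398.97468354 264.67088608] [[ 588.39516581 -209.54973114   68.        ]]
```

View pics/c2.png

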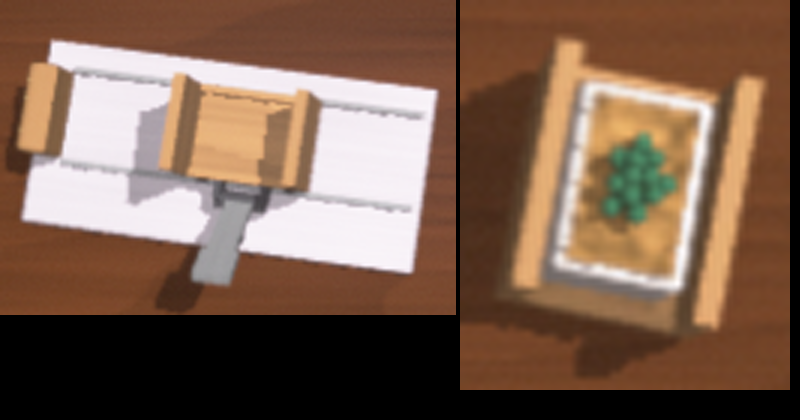

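The crop confirms the white planter with green leaves in the stand, both long boards beside it. Plate corners in the crop (3x, offset 140,225): (50,40), (437,91), (412,273), (22,222). The pedal points down the image.

```bash
python3 - <<'E'
from h import *
c=robot.camera_info("top");im=cv2.imread("pics/top0.png")
f=lambda P:np.array(P)/3+[140,225]-0.33
w=ray(c,f([(50,40),(437,91),(412,273),(22,222)]),8)[:,:2];print(w.round(1))
e=[(w[0]-w[1]),(w[3]-w[2]),];print([ (np.linalg.norm(v),np.degrees(np.arctan2(-v[0],v[1]))) for v in e], np.linalg.norm(w[0]-w[3]),np.linalg.norm(w[1]-w[2]))
e=e[0]/np.linalg.norm(e[0])+e[1]/np.linalg.norm(e[1]);ey=e/np.linalg.norm(e);ex=np.array([ey[1],-ey[0]])
o=w.mean(0)+12.5*ex;yaw=np.arctan2(-ey[0],ey[1]);print("origin",o,"yaw",np.degrees(yaw))
T=lambda P:(np.c_[(P[:,:2]-o)@ex,(P[:,:2]-o)@ey]).round(1)
print("panel tops left",T(ray(c,f([(175,72),(188,75),(297,90),(318,95),(160,167),(285,185)]),90)))
print("pedal end",T(ray(c,f([(192,278),(230,285)]),82)))
print("stop top",T(ray(c,f([(35,63),(57,67),(20,148),(44,153)]),52)))
# stand
g=lambda P:np.array(P)/6+[370,235]-0.4
S=ray(c,g([(95,38),(125,42),(52,285),(77,290),(277,75),(305,80),(233,322),(258,328)]),64)[:,:2];print(S.round(1),S.mean(0))
E
```

```text
[[651.5 285.5]
 [615.2  15.5]
 [491.5  31.7]
 [525.3 300.5]]
[(np.float64(272.41288378791734), np.float64(-7.638094611315916)), (np.float64(270.91206204931024), np.float64(-7.16314829904341))] 127.04372854051027 124.78481176426502
origin [583.27309801 156.71177834] yaw -7.400621455179663
panel tops left [[ 31.8  25.9]
 [ 30.9  17.3]
 [ 30.3 -53.9]
 [ 28.8 -67.7]
 [-29.7  26. ]
 [-30.7 -55.1]]
pedal end [[-96.6  -3.3]
 [-97.7 -28.1]]
stop top [[ 29.6 130.1]
 [ 28.8 114.8]
 [-27.9 130.7]
 [-29.1 114. ]]
[[ 635.7 -184.5]
 [ 634.3 -194.3]
 [ 555.  -169.1]
 [ 553.3 -177.1]
 [ 623.2 -243.9]
 [ 621.6 -253. ]
 [ 542.7 -227.6]
 [ 540.7 -235.6]] [ 588.31393377 -210.62761856]
```

```bash
cat >> h.py <<'E'
O=np.array([583.3,156.7]);YT=np.radians(-7.4)
EX=np.array([np.cos(YT),np.sin(YT)]);EY=np.array([-EX[1],EX[0]])
def tr(x,y): return O+x*EX+y*EY
def now():
    s=robot.state();q=s["orientation"];a=2*np.degrees(np.arctan2(q[2],q[1]));return s,s["eef_pos"],(a+180)%360-180
def go(*targets):
    s,p,a=now();ar=np.radians(a);tx=np.array([np.cos(ar),np.sin(ar)]);ty=np.array([np.sin(ar),-np.cos(ar)])
    print("t",round(s["clock"],2),"pos",p.round(1),"ang",round(a,2),"F",s["wrist_force"].round(1),"w",round(s["gripper_width"],1),"gf",round(s["gripper_force"],1))
    for x,y,z,A in targets:
        d=np.array([x-p[0],y-p[1]]);t=(a-A+180)%360-180
        print("  ->",(np.array([d@tx,d@ty,p[2]-z])/1000).round(4),"turn",round(t,1))
E
python3 - <<'E'
from h import *
go((480,-250,231,-7.4),(*tr(-88,-18),231,-7.4))
E
```

```text
t 0.1 pos [ 230.6 -607.3  230.7] ang 20.79 F [-0.   0.5  1.1] w 85.0 gf 0.0
  -> [ 3.600e-01 -2.456e-01 -3.000e-04] turn 28.2
  -> [ 5.148e-01 -6.148e-01 -3.000e-04] turn 28.2
```

Request:
step_arm --moves '[0.36,-0.246,0,28.2,0.36,-0.246,0,28.2,0.36,-0.246,0,28.2,0.36,-0.246,0,28.2,0.36,-0.246,0,28.2,0.36,-0.246,0,28.2,0.36,-0.246,0,28.2,0.36,-0.246,0,28.2,0.515,-0.615,0,28.2,0.515,-0.615,0,28.2,0.515,-0.615,0,28.2,0.515,-0.615,0,28.2]' --claw 0 --newtons 40

```text
clock: 1.3
eef_pos: [473.0, -83.3, 231.2]
orientation: [-0.0, 0.998, -0.065, -0.0]
wrist_force: [-0.1, -1.0, 0.4]
gripper_width: -0.1
gripper_force: 0.0
```

```bash
python3 - <<'E'
from h import *
go((*tr(-88,-18),231,-7.4),(*tr(-88,-18),115,-7.4))
E
```

```text
t 1.3 pos [473.  -83.3 231.2] ang -7.43 F [-0.1 -1.   0.4] w -0.1 gf 0.0
  -> [-9.600e-03 -2.342e-01  2.000e-04] turn -0.0
  -> [-0.0096 -0.2342  0.1162] turn -0.0
```

Request:
step_arm --moves '[-0.009,-0.22,0,0,-0.009,-0.22,0,0,-0.009,-0.22,0,0,-0.009,-0.22,0,0,-0.009,-0.22,0,0,-0.009,-0.22,0,0,-0.009,-0.22,0,0]'

```text
clock: 2.0
eef_pos: [492.4, 134.2, 231.0]
orientation: [0.0, 0.998, -0.064, -0.0]
wrist_force: [0.9, -1.1, 0.2]
gripper_width: -0.0
gripper_force: 0.0
```

```bash
python3 - <<'E'
from h import *
go((*tr(-88,-18),115,-7.4))
c=robot.camera_info("wrist");im=robot.read_camera("wrist")[:,:,::-1].copy()
seat=tr(0,-18);h=tr(-43,-18);e=h-51.4*EX
P=[[*tr(-31,-62),90],[*tr(31,-62),90],[*tr(31,26),90],[*tr(-31,26),90],[*e,91],[*h,30],[*tr(-75,-135),8],[*tr(-75,135),8],[*now()[1][:2],90]]
print(proj(c,P).round())
for p in proj(c,P): cv2.drawMarker(im,tuple(int(v) for v in p.round()),(0,0,255),0,10,1)
cv2.imwrite("pics/w1.png",im)
E
```

```text
t 2.0 pos [492.4 134.2 231. ] ang -7.33 F [ 0.9 -1.1  0.2] w -0.0 gf 0.0
  -> [-0.0008 -0.016   0.116 ] turn 0.1
[[354. 153.]
 [356.  68.]
 [238.  68.]
 [243. 153.]
 [299. 231.]
 [302. 162.]
 [416. 192.]
 [158. 192.]
 [319. 222.]]
```

View pics/w1.png

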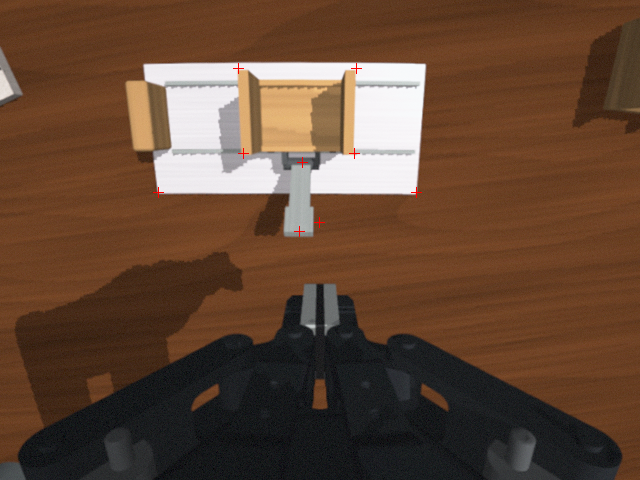

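The wrist view shows the carrier, plate and pedal where the projected marks fall (pedal end at (299,235)), so the geometry holds. Next is the pedal press.

Request:
step_arm --moves '[-0.001,-0.016,0.05,0,-0.001,-0.016,0.1,0,-0.001,-0.016,0.12,0,-0.004,-0.016,0.134,0,-0.009,-0.016,0.146,0,-0.014,-0.016,0.158,0,-0.018,-0.016,0.17,0,-0.021,-0.016,0.18,0,-0.022,-0.016,0.188,0,-0.022,-0.016,0.192,0,-0.022,-0.016,0.192,0]'

```text
clock: 3.15
eef_pos: [473.1, 152.5, 38.9]
orientation: [0.0, 0.998, -0.065, -0.0]
wrist_force: [0.2, 0.2, 0.5]
gripper_width: 0.2
gripper_force: 0.0
```

Request:
step_arm --moves '[0,0,0.002,0,0,0,0.004,0,0,0,0.004,0]'

```text
clock: 3.45
eef_pos: [473.3, 152.8, 35.3]
orientation: [-0.0, 0.998, -0.065, 0.0]
wrist_force: [-0.3, 0.1, 0.6]
gripper_width: -0.1
gripper_force: 0.1
```

Request:
step_arm --moves '[0,0,0.001,0,0,0,0.002,0,0,0,0.002,0]'

```text
clock: 3.75
eef_pos: [473.3, 152.9, 33.4]
orientation: [-0.0, 0.998, -0.065, 0.0]
wrist_force: [-1.2, -0.7, 4.6]
gripper_width: -0.0
gripper_force: 1.9
```

```bash
python3 - <<'E'
from h import *
go()
im=robot.read_camera("wrist")[:,:,::-1];s=robot.read_camera("scene")[:,:,::-1]
o=np.zeros((400,800,3),np.uint8);o[:300,:400]=cv2.resize(im,(400,300));o[:400,400:]=cv2.resize(s[190:310,360:480],(400,400),interpolation=2)
cv2.imwrite("pics/w2.png",o)
E
```

```text
t 3.75 pos [473.3 152.9  33.4] ang -7.41 F [-1.2 -0.7  4.6] w -0.0 gf 1.9
```

View pics/w2.png

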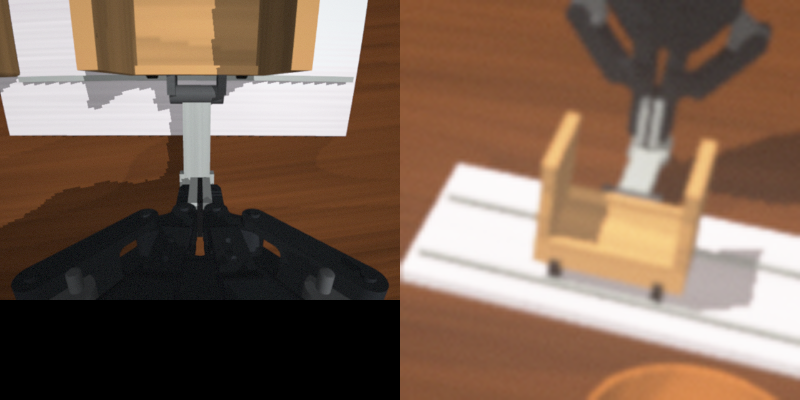

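The pedal is nearly level under the fingertips (left half, (198,185)), and contact has just started to build, so I keep pressing.

Request:
step_arm --moves '[0,0,0.001,0,0,0,0.001,0,0,0,0.001,0]'

```text
clock: 4.15
eef_pos: [473.2, 152.8, 32.6]
orientation: [-0.0, 0.998, -0.065, 0.0]
wrist_force: [-1.5, 1.2, 8.9]
gripper_width: -0.3
gripper_force: 4.4
```

Request:
step_arm --moves '[0,0,0.001,0,0,0,0.001,0,0,0,0.001,0]'

```text
clock: 4.45
eef_pos: [473.3, 152.9, 31.6]
orientation: [-0.0, 0.998, -0.065, 0.0]
wrist_force: [-1.1, 1.1, 7.8]
gripper_width: -0.1
gripper_force: 4.0
```

Request:
step_arm --moves '[0,0,0.001,0,0,0,0.0015,0,0,0,0.0015,0]'

```text
clock: 4.75
eef_pos: [473.3, 152.9, 30.5]
orientation: [-0.0, 0.998, -0.065, 0.0]
wrist_force: [-4.7, 0.8, 23.3]
gripper_width: -0.1
gripper_force: 11.5
```

```bash
python3 - <<'E'
from h import *
go((588,-209.8,170,79),(588,-209.8,16,79))
E
```

```text
t 4.75 pos [473.3 152.9  30.5] ang -7.41 F [-4.7  0.8 23.3] w -0.1 gf 11.5
  -> [ 0.1605  0.3449 -0.1395] turn -86.4
  -> [0.1605 0.3449 0.0145] turn -86.4
```

Request:
step_arm --moves '[0,0,-0.05,0,0,0,-0.1,0,0.16,0.344,-0.14,-86.4,0.16,0.344,-0.14,-86.4,0.16,0.344,-0.14,-86.4,0.16,0.344,-0.14,-86.4,0.16,0.344,-0.14,-86.4,0.16,0.344,-0.14,-86.4,0.16,0.344,-0.14,-86.4,0.16,0.344,-0.14,-86.4,0.16,0.344,-0.14,-86.4,0.16,0.344,-0.14,-86.4]' --claw 1

```text
clock: 5.95
eef_pos: [588.4, -212.6, 169.9]
orientation: [0.001, 0.812, 0.584, 0.0]
wrist_force: [-0.2, 1.0, 0.3]
gripper_width: 85.3
gripper_force: 0.0
```

```bash
python3 - <<'E'
from h import *
go((588,-209.8,170,79),(588,-209.8,16,79))
c=robot.camera_info("wrist");im=robot.read_camera("wrist")[:,:,::-1].copy()
a=np.radians(-11);u=np.array([np.cos(a),np.sin(a)]);v=np.array([-u[1],u[0]]);C=np.array([588,-209.8])
P=[[*(C+i*32*u+j*22*v),58] for i in(-1,1) for j in(-1,1)]+[[*(C+i*41*u+j*34*v),64] for i in(-1,1) for j in(-1,1)]
for p in proj(c,P): cv2.drawMarker(im,tuple(int(v) for v in p.round()),(0,0,255),0,10,1)
cv2.imwrite("pics/w3.png",im)
s=robot.read_camera("top")[:,:,::-1];cv2.imwrite("pics/top1.png",s)
E
```

```text
t 5.95 pos [ 588.4 -212.6  169.9] ang 71.5 F [-0.2  1.   0.3] w 85.3 gf 0.0
  -> [ 0.0026 -0.0013 -0.0001] turn -7.5
  -> [ 0.0026 -0.0013  0.1539] turn -7.5
```

View pics/w3.png

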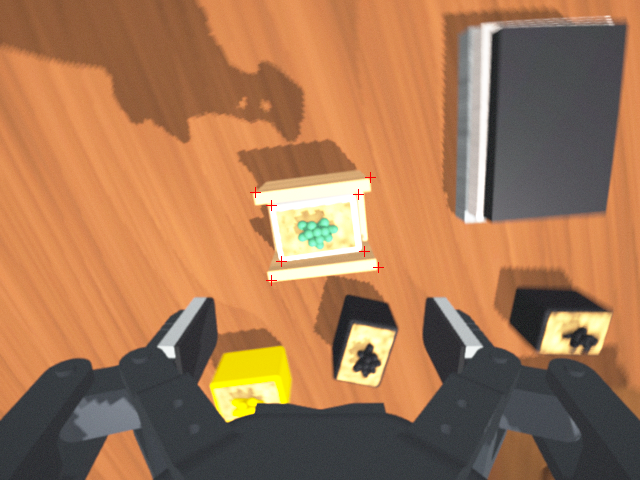

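The rim corners (271,205), (358,194), (281,261) and (364,251) match my marks, so the planter pose is confirmed. I'll let the arm settle, then correct.

Request:
step_arm --moves '[0,0,0,0,0,0,0,0]'

```text
clock: 6.25
eef_pos: [587.1, -208.3, 169.7]
orientation: [-0.0, 0.813, 0.582, -0.0]
wrist_force: [-0.2, -0.1, 0.8]
gripper_width: 85.1
gripper_force: 0.0
```

```bash
python3 - <<'E'
from h import *
go((588,-209.8,16,79))
E
```

```text
t 6.25 pos [ 587.1 -208.3  169.7] ang 71.13 F [-0.2 -0.1  0.8] w 85.1 gf 0.0
  -> [-0.0012  0.0013  0.1537] turn -7.9
```

Request:
step_arm --moves '[-0.001,0.001,0.03,-7.9,-0.001,0.001,0.06,-7.9,-0.001,0.001,0.09,-7.9,-0.001,0.001,0.115,-7.9,-0.001,0.001,0.135,-7.9,-0.001,0.001,0.145,-7.9,-0.001,0.001,0.153,-7.9,-0.001,0.001,0.153,-7.9]'

```text
clock: 7.05
eef_pos: [587.8, -209.9, 16.4]
orientation: [-0.0, 0.771, 0.637, -0.0]
wrist_force: [0.3, 0.8, 0.1]
gripper_width: 85.6
gripper_force: 0.0
```

```bash
python3 - <<'E'
from h import *
go((588,-209.8,16,79))
E
```

```text
t 7.05 pos [ 587.8 -209.9   16.4] ang 79.18 F [0.3 0.8 0.1] w 85.6 gf 0.0
  -> [0.0002 0.0002 0.0004] turn 0.2
```

Request:
step_arm --moves '[0,0,0,0,0,0,0,0,0,0,0,0,0,0,0,0,0,0,0,0,0,0,0,0]' --claw 0 --newtons 40

```text
clock: 7.65
eef_pos: [588.5, -210.5, 17.9]
orientation: [0.001, 0.771, 0.637, 0.0]
wrist_force: [-0.8, 0.2, 7.5]
gripper_width: 63.4
gripper_force: 45.0
```

Request:
step_arm --moves '[0,0,-0.01,0,0,0,-0.03,0,0,0,-0.06,0,0,0,-0.085,0,0,0,-0.1,0,0,0,-0.1,0]'

```text
clock: 8.25
eef_pos: [589.2, -210.8, 119.3]
orientation: [0.002, 0.77, 0.637, 0.001]
wrist_force: [0.3, 0.3, -3.6]
gripper_width: 63.8
gripper_force: 45.3
```

```bash
python3 - <<'E'
from h import *
go((510,-75,50,79),(510,-75,12,79))
E
```

```text
t 8.25 pos [ 589.2 -210.8  119.3] ang 79.2 F [ 0.3  0.3 -3.6] w 63.8 gf 45.3
  -> [ 0.1186 -0.1033  0.0693] turn 0.2
  -> [ 0.1186 -0.1033  0.1073] turn 0.2
```

Request:
step_arm --moves '[0.02,-0.018,0,0,0.055,-0.048,0,0,0.09,-0.08,0.01,0,0.112,-0.098,0.03,0,0.119,-0.103,0.055,0,0.119,-0.103,0.075,0,0.119,-0.103,0.088,0,0.119,-0.103,0.096,0,0.119,-0.103,0.102,0,0.119,-0.103,0.102,0,0.119,-0.103,0.102,0]'

```text
clock: 9.35
eef_pos: [509.4, -74.3, 15.1]
orientation: [0.0, 0.771, 0.637, 0.0]
wrist_force: [-0.6, -0.8, -1.8]
gripper_width: 63.4
gripper_force: 45.3
```

Request:
step_arm --moves '[0,0,0.002,0,0,0,0.004,0,0,0,0.005,0,0,0,0.005,0]'

```text
clock: 9.75
eef_pos: [509.2, -74.1, 9.9]
orientation: [0.0, 0.77, 0.637, 0.0]
wrist_force: [0.2, -0.0, -1.7]
gripper_width: 63.5
gripper_force: 45.3
```

Request:
step_arm --moves '[0,0,0.001,0,0,0,0.0015,0,0,0,0.0015,0]'

```text
clock: 10.05
eef_pos: [509.2, -74.1, 9.8]
orientation: [0.0, 0.77, 0.638, 0.0]
wrist_force: [-7.7, 0.5, 36.6]
gripper_width: 63.6
gripper_force: 49.9
```

Request:
step_arm --moves '[0,0,-0.0013,0,0,0,-0.0013,0]'

```text
clock: 10.25
eef_pos: [509.3, -74.1, 9.9]
orientation: [0.0, 0.77, 0.637, 0.0]
wrist_force: [-0.8, 0.2, -0.8]
gripper_width: 64.1
gripper_force: 45.6
```

Request:
step_arm --moves '[0,0,0,0,0,0,0,0,0,0,0,0,0,0,0,0,0,0,-0.03,0,0,0,-0.08,0,0,0,-0.12,0,0,0,-0.12,0]' --claw 1

```text
clock: 11.05
eef_pos: [511.8, -74.6, 134.3]
orientation: [0.003, 0.77, 0.637, 0.002]
wrist_force: [0.1, -0.4, -0.1]
gripper_width: 85.5
gripper_force: 0.0
```

```bash
python3 - <<'E'
from h import *
im=robot.read_camera("top")[:,:,::-1].copy();c=robot.camera_info("top");cv2.imwrite("pics/top2.png",im)
hsv=cv2.cvtColor(im,cv2.COLOR_BGR2HSV)
print(proj(c,[[509,-74,58]]))
s=robot.read_camera("wrist")[:,:,::-1].copy();cw=robot.camera_info("wrist")
print("w",proj(cw,[[509,-74,58]]))
o=np.zeros((480,800,3),np.uint8);o[:480,:640]=s;x,y=proj(c,[[509,-74,58]])[0].astype(int)
o[:240,640:]=cv2.resize(im[y-45:y+45,x-30:x+30],(160,240))
# carrier/brake: pedal
o[240:400,640:]=cv2.resize(im[235:325,170:260],(160,160),interpolation=2)
cv2.imwrite("pics/w4.png",o);go()
E
```

```text
[[329.37798377 306.19154963]]
w [[319.41378229 248.53854564]]
t 11.15 pos [509.6 -74.2 130.5] ang 79.21 F [-0.1 -0.3 -0.7] w 85.6 gf 0.0
```

View pics/w4.png

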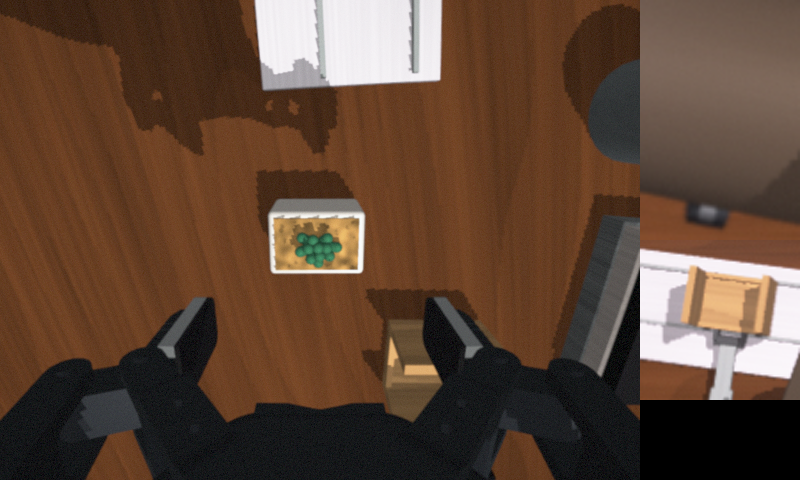

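The planter stands upright; its rim corners in the wrist view are (270,213), (363,211), (271,272) and (364,272). The pedal is still down.

```bash
python3 - <<'E'
from h import *
c=robot.camera_info("wrist")
w=ray(c,[(270,213),(363,211),(364,272),(270,272)],58)[:,:2];r=cv2.minAreaRect(np.float32(w));print(w.round(1),w.mean(0),r)
e=w[1]-w[0]+w[2]-w[3];print(np.degrees(np.arctan2(e[1],e[0])))
go((509.2,-74.2,100,169.2),(509.2,-74.2,14,169.2))
E
```

```text
[[483.1 -45.3]
 [540.3 -54.9]
 [534.7 -95.4]
 [474.1 -83.8]] [508.05018434 -69.86123785] ((508.2489013671875, -69.57146453857422), (40.86824417114258, 61.72586441040039), 79.16139221191406)
-10.222577587892768
t 11.15 pos [509.6 -74.2 130.5] ang 79.21 F [-0.1 -0.3 -0.7] w 85.6 gf 0.0
  -> [-0.0001 -0.0004  0.0305] turn -90.0
  -> [-1.000e-04 -4.000e-04  1.165e-01] turn -90.0
```

Request:
step_arm --moves '[0,0,0.02,-90,0,0,0.02,-90,0,0,0.02,-90,0,0,0.02,-90,0,0,0.02,-90,0,0,0.02,-90,0,0,0.02,-90,0,0,0.02,-90,0,0,0.02,-90,0,0,0.02,-90,0,0,0.02,-90,0,0,0.02,-90]'

```text
clock: 12.35
eef_pos: [508.1, -73.9, 108.2]
orientation: [-0.001, 0.093, 0.996, 0.0]
wrist_force: [0.2, -0.4, 0.4]
gripper_width: 85.2
gripper_force: 0.0
```

```bash
python3 - <<'E'
from h import *
c=robot.camera_info("wrist");im=robot.read_camera("wrist")[:,:,::-1].copy()
hsv=cv2.cvtColor(im,cv2.COLOR_BGR2HSV);g=cv2.inRange(hsv,(60,80,30),(95,255,255));g[300:]=0
p=cv2.findNonZero(g).reshape(-1,2);print("leaf",ray(c,[p.mean(0)],68))
m=cv2.inRange(hsv,(0,0,150),(179,70,255))
x,y=p.mean(0).astype(int);z=np.zeros_like(m);z[max(0,y-60):y+60,max(0,x-70):x+70]=255;m&=z
n,l,st,ce=cv2.connectedComponentsWithStats(m);k=1+st[1:,4].argmax();pts=cv2.findNonZero(np.uint8(l==k)).reshape(-1,2)
w=ray(c,pts,58)[:,:2];print(st[k],cv2.minAreaRect(np.float32(w)))
go((509.2,-74.2,16,169.2))
E
```

```text
leaf [[506.22381094 -72.83564277  68.        ]]
[ 285  208   74   99 1806] ((505.53424072265625, -73.2701644897461), (41.78480911254883, 60.54383850097656), 79.24642181396484)
t 12.4 pos [508.2 -73.9 108.4] ang 169.1 F [ 0.1 -0.5 -0.2] w 85.4 gf 0.0
  -> [-0.001  -0.0001  0.0924] turn -0.1
```

The rim is now at z=50 (off the stand), which explains the small size; the position agrees with about (508,-74). Grasp across the width.

Request:
step_arm --moves '[-0.001,0,0.03,0,-0.001,0,0.055,0,-0.001,0,0.075,0,-0.001,0,0.088,0,-0.001,0,0.092,0,-0.001,0,0.092,0]'

```text
clock: 13.0
eef_pos: [509.8, -74.2, 17.2]
orientation: [-0.001, 0.094, 0.996, 0.0]
wrist_force: [1.1, 0.5, 0.4]
gripper_width: 85.4
gripper_force: 0.0
```

Request:
step_arm --moves '[0,0,0,0,0,0,0,0,0,0,0,0,0,0,0,0,0,0,0,0,0,0,0,0,0,0,0,0,0,0,0,0]' --claw 0 --newtons 40

```text
clock: 13.8
eef_pos: [510.5, -74.4, 18.4]
orientation: [0.001, 0.094, 0.996, -0.0]
wrist_force: [-1.0, 0.1, 9.0]
gripper_width: 43.6
gripper_force: 40.3
```

```bash
python3 - <<'E'
from h import *
go()
E
```

```text
t 13.8 pos [510.5 -74.4  18.4] ang 169.2 F [-1.   0.1  9. ] w 43.6 gf 40.3
```

Request:
step_arm --moves '[0,0,-0.01,0,0,0,-0.03,0,0,0,-0.06,0,0,0,-0.1,0,0,0,-0.13,0,0,0,-0.14,0,0,0,-0.14,0]'

```text
clock: 14.5
eef_pos: [510.8, -74.4, 159.1]
orientation: [0.001, 0.094, 0.996, -0.0]
wrist_force: [-0.1, -0.7, -3.1]
gripper_width: 43.3
gripper_force: 42.2
```

```bash
python3 - <<'E'
from h import *
go((*tr(0,-19),155,82.6))
E
```

```text
t 14.5 pos [510.8 -74.4 159.1] ang 169.2 F [-0.1 -0.7 -3.1] w 43.3 gf 42.2
  -> [-0.0291  0.2216  0.0041] turn 86.6
```

Request:
step_arm --moves '[-0.002,0.015,0,8,-0.005,0.035,0,16,-0.008,0.06,0,24,-0.011,0.085,0,32,-0.014,0.11,0,40,-0.017,0.135,0,48,-0.02,0.16,0,56,-0.024,0.185,0,64,-0.027,0.205,0,72,-0.029,0.217,0,80,-0.029,0.222,0,86.6,-0.029,0.222,0,86.6]'

```text
clock: 15.7
eef_pos: [579.2, 138.9, 155.6]
orientation: [-0.001, 0.752, 0.66, -0.001]
wrist_force: [-0.7, -1.0, -2.7]
gripper_width: 43.6
gripper_force: 42.0
```

Request:
step_arm --moves '[0,0,0,0,0,0,0,0]'

```text
clock: 15.9
eef_pos: [579.6, 137.9, 156.8]
orientation: [-0.0, 0.75, 0.661, -0.001]
wrist_force: [-0.2, 0.3, -3.6]
gripper_width: 43.8
gripper_force: 42.0
```

```bash
python3 - <<'E'
from h import *
go((*tr(0,-19),58,82.6))
c=robot.camera_info("top");im=robot.read_camera("top")[:,:,::-1].copy();w=robot.read_camera("wrist")[:,:,::-1]
o=np.zeros((480,800,3),np.uint8);o[:,:640]=w;o[:160,640:]=cv2.resize(im[235:325,170:260],(160,160),interpolation=2)
# marks: planned rim & panel inner faces in wrist view
cw=robot.camera_info("wrist")
for p in proj(cw,[[*tr(x,y),90] for x in(-31,31) for y in (-54,18)]): cv2.drawMarker(o,tuple(int(v) for v in p.round()),(0,0,255),0,10,1)
p0=now()[1];B=p0[2]-18.4
for p in proj(cw,[[*(p0[:2]+x*EX+y*EY),B+50] for x in(-22,22) for y in (-32,32)]): cv2.drawMarker(o,tuple(int(v) for v in p.round()),(255,0,0),0,10,1)
cv2.imwrite("pics/w5.png",o)
E
```

```text
t 15.9 pos [579.6 137.9 156.8] ang 82.75 F [-0.2  0.3 -3.6] w 43.8 gf 42.0
  -> [0.0001 0.0013 0.0988] turn 0.2
```

View pics/w5.png

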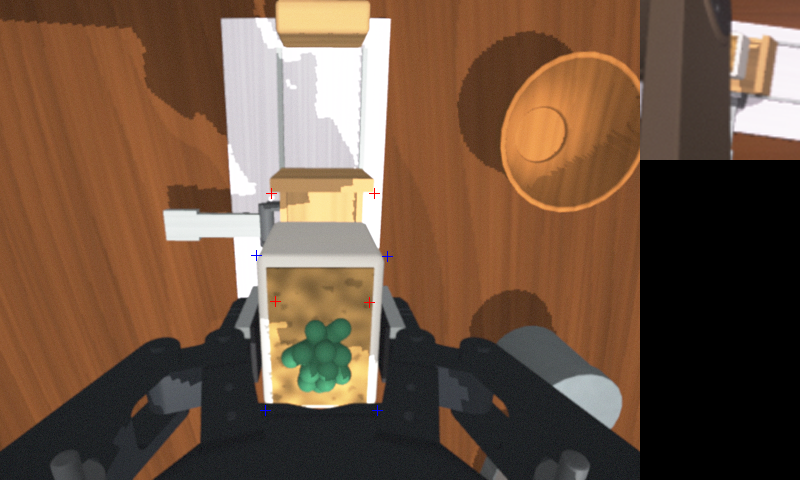

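```bash
python3 - <<'E'
from h import *
c=robot.camera_info("wrist")
print(proj(c,[[*tr(x,26),90] for x in(-31,31)]),"stop top far/near",proj(c,[[*tr(-30,134),52],[*tr(-30,114),52]]),"plate",proj(c,[[*tr(-75,135),8],[*tr(50,135),8]]),"pedal",proj(c,[[*tr(-123,-18),35],[*tr(-123,-30),35],[*tr(-123,-6),35]]))
im=cv2.imread("pics/w5.png");print(im[160:215:3,325].tolist())
T=lambda P:(np.c_[(P[:,:2]-O)@EX,(P[:,:2]-O)@EY]).round(1)
print("panel",T(ray(c,[(271,171),(371,170)],90)),"pedal",T(ray(c,[(165,210),(165,240)],35)),"stop",T(ray(c,[(277,5),(369,3)],52)),T(ray(c,[(222,19),(390,18)],8)))
E
```

```text
[[270.44515838 179.26390266]
 [374.80753324 179.42106176]] stop top far/near [[274.69240809  -1.05518058]
 [275.50413078  33.60675058]] plate [[221.61353284  19.48118514]
 [389.53230747  19.23774109]] pedal [[165.09348418 227.12406989]
 [166.92277989 241.73863583]
 [163.2482318  212.15585438]]
[[214, 208, 214], [214, 207, 212], [214, 209, 214], [80, 109, 140], [73, 106, 134], [75, 105, 134], [81, 115, 148], [95, 142, 183], [98, 142, 186], [103, 146, 187], [94, 144, 185], [154, 229, 253], [158, 230, 253], [158, 230, 253], [158, 230, 253], [160, 230, 253], [156, 230, 253], [159, 231, 253], [156, 231, 253]]
panel [[-30.5  30.9]
 [ 28.5  31.5]] pedal [[-121.4   -4.3]
 [-124.4  -28.6]] stop [[-28.6 130.5]
 [ 28.9 131.8]] [[-74.7 135.3]
 [ 50.3 135.8]]
```

```bash
python3 - <<'E'
from h import *
a=cv2.imread("pics/top0.png");b=cv2.imread("pics/top2.png")
o=np.zeros((600,800,3),np.uint8)
for i,m in enumerate((a,b)): o[i*300:i*300+300,:800]=cv2.resize(m[244:291,178:303],(800,300),interpolation=cv2.INTER_NEAREST)
cv2.imwrite("pics/cmp.png",o)
c=robot.camera_info("wrist");print(proj(c,[[*tr(0,y),z] for y,z in((18,90),(18,34),(23,90),(23,34))]).round())
c=robot.camera_info("top")
print((proj(c,[[*tr(0,y),90] for y in (26,18,-54,-62)])-[178,244])*6.4)
E
```

```text
[[323. 193.]
 [322. 181.]
 [323. 184.]
 [322. 174.]]
[[111.47133388 134.14783363]
 [137.54815564 137.55920371]
 [373.86608182 168.30847491]
 [400.28616395 171.72789531]]
```

View pics/cmp.png

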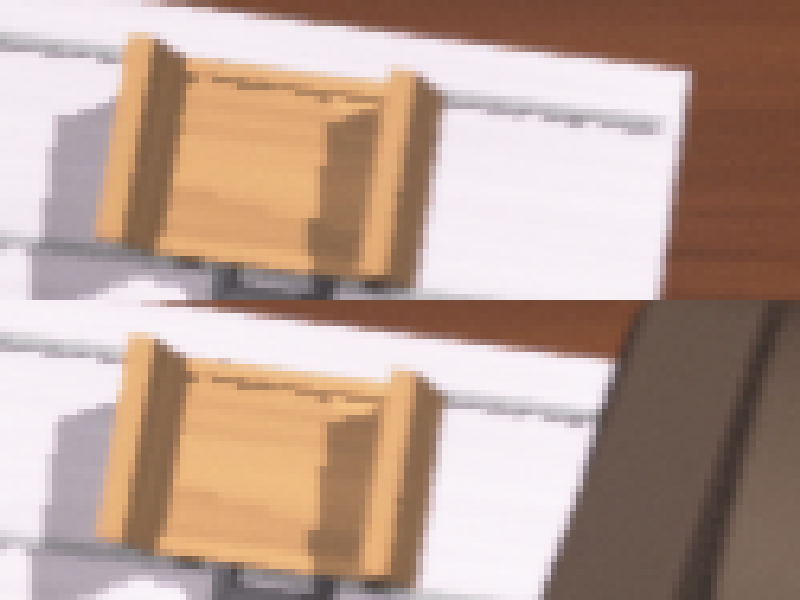

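The carrier has not moved (top halves identical) and its marks fit, because the wrist camera sees the outer face of the +y panel. I'm lowering now.

Request:
step_arm --moves '[0.001,0.001,0.02,0.1,0.001,0.001,0.045,0.1,0.001,0.001,0.065,0.1,0.001,0.001,0.08,0.1,0.001,0.001,0.09,0.1,0.001,0.001,0.097,0.1,0.001,0.001,0.1,0.1,0.001,0.001,0.1,0.1,0.001,0.001,0.1,0.1]'

```text
clock: 16.9
eef_pos: [581.6, 139.3, 58.2]
orientation: [0.0, 0.752, 0.659, 0.0]
wrist_force: [0.2, -0.6, -2.2]
gripper_width: 43.3
gripper_force: 42.1
```

Request:
step_arm --moves '[0,0,0.001,0,0,0,0.002,0,0,0,0.002,0]'

```text
clock: 17.2
eef_pos: [581.3, 139.2, 55.7]
orientation: [0.0, 0.752, 0.659, 0.0]
wrist_force: [0.6, 0.5, -2.5]
gripper_width: 43.5
gripper_force: 42.1
```

Request:
step_arm --moves '[0,0,0.001,0,0,0,0.002,0,0,0,0.0025,0,0,0,0.0025,0]'

```text
clock: 17.6
eef_pos: [581.2, 139.2, 53.0]
orientation: [-0.0, 0.752, 0.659, -0.0]
wrist_force: [-0.2, 0.0, -2.7]
gripper_width: 43.3
gripper_force: 42.1
```

Request:
step_arm --moves '[0,0,0.0005,0,0,0,0.001,0,0,0,0.001,0]'

```text
clock: 17.9
eef_pos: [581.3, 139.3, 52.5]
orientation: [0.0, 0.752, 0.659, 0.0]
wrist_force: [-2.3, 0.3, 3.7]
gripper_width: 43.7
gripper_force: 42.9
```

Request:
step_arm --moves '[0,0,0,0,0,0,0,0,0,0,0,0,0,0,0,0,0,0,-0.02,0,0,0,-0.06,0,0,0,-0.11,0,0,0,-0.15,0,0,0,-0.16,0,0,0,-0.16,0]' --claw 1

```text
clock: 18.9
eef_pos: [582.2, 139.4, 213.9]
orientation: [0.001, 0.752, 0.659, 0.001]
wrist_force: [0.2, 0.1, -0.3]
gripper_width: 85.4
gripper_force: 0.0
```

```bash
python3 - <<'E'
from h import *
go((*tr(-110,-18),212,-7.4),(*tr(-110,-18),70,-7.4))
o=robot.read_camera("wrist")[:,:,::-1].copy()
cw=robot.camera_info("wrist")
for y0,C in((-18,(0,0,255)),):
  for p in proj(cw,[[*tr(x,y0+y),84] for x in(-22,22) for y in (-32,32)]+[[*tr(x,y0+y),90] for x in(-31,31) for y in (-36,36)]): cv2.drawMarker(o,tuple(int(v) for v in p.round()),C,0,8,1)
cv2.imwrite("pics/w6.png",o)
E
```

```text
t 18.9 pos [582.2 139.4 213.9] ang 82.51 F [ 0.2  0.1 -0.3] w 85.4 gf 0.0
  -> [-0.0009 -0.1111  0.0019] turn 89.9
  -> [-0.0009 -0.1111  0.1439] turn 89.9
```

View pics/w6.png

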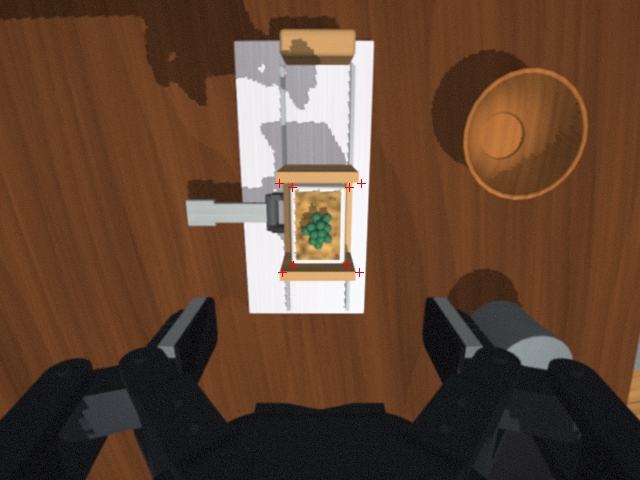

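The planter is seated flat, rim at (290–347, 184–265) between the panels. Next I pinch the pedal.

Request:
step_arm --moves '[0,-0.02,0,8,0,-0.05,0,16,0,-0.08,0,24,0,-0.1,0,32,0,-0.111,0,40,0,-0.111,0.02,48,0,-0.111,0.04,56,0,-0.111,0.06,64,0,-0.111,0.08,72,0,-0.111,0.1,80,0,-0.111,0.12,88,0,-0.111,0.13,89.9]' --claw 0.55

```text
clock: 20.15
eef_pos: [468.8, 153.1, 78.8]
orientation: [0.001, 0.998, -0.067, -0.002]
wrist_force: [0.6, -0.5, -0.2]
gripper_width: 47.0
gripper_force: 0.0
```

Request:
step_arm --moves '[0,0,0,0,0,0,0,0]'

```text
clock: 20.35
eef_pos: [470.2, 153.5, 81.1]
orientation: [0.0, 0.998, -0.064, -0.001]
wrist_force: [-0.1, -0.6, 0.1]
gripper_width: 46.6
gripper_force: 0.0
```

```bash
python3 - <<'E'
from h import *
go((*tr(-110,-17.5),14,-7.4))
E
```

```text
t 20.35 pos [470.2 153.5  81.1] ang -7.31 F [-0.1 -0.6  0.1] w 46.6 gf 0.0
  -> [ 0.0017 -0.0003  0.0671] turn 0.1
```

Request:
step_arm --moves '[0.001,0,0.025,0,0.001,0,0.045,0,0.001,0,0.06,0,0.001,0,0.066,0,0.001,0,0.066,0]'

```text
clock: 20.85
eef_pos: [471.9, 153.5, 15.8]
orientation: [0.0, 0.998, -0.064, -0.0]
wrist_force: [0.8, 0.3, -0.2]
gripper_width: 46.7
gripper_force: 0.0
```

Request:
step_arm --moves '[0,0,0,0,0,0,0,0,0,0,0,0,0,0,0,0,0,0,0,0]' --claw 0 --newtons 35

```text
clock: 21.35
eef_pos: [472.7, 154.1, 16.9]
orientation: [-0.0, 0.998, -0.064, 0.001]
wrist_force: [-1.6, 6.3, 6.8]
gripper_width: 23.1
gripper_force: 36.1
```

Request:
step_arm --moves '[0,0,-0.005,0,0.001,0,-0.01,0,0.002,0,-0.016,0,0.004,0,-0.0215,0,0.006,0,-0.027,0,0.009,0,-0.032,0,0.012,0,-0.037,0,0.0155,0,-0.0415,0,0.0195,0,-0.046,0,0.0225,0,-0.0485,0,0.0235,0,-0.0495,0,0.0235,0,-0.0495,0]'

```text
clock: 22.55
eef_pos: [495.3, 150.4, 65.9]
orientation: [0.0, 0.998, -0.065, -0.0]
wrist_force: [-5.1, -0.4, 1.7]
gripper_width: 22.6
gripper_force: 35.5
```

```bash
python3 - <<'E'
from h import *
go()
cv2.imwrite("pics/s7.png",cv2.resize(robot.read_camera("scene")[190:310,360:480,::-1],(500,500),interpolation=2))
E
```

```text
t 22.55 pos [495.3 150.4  65.9] ang -7.4 F [-5.1 -0.4  1.7] w 22.6 gf 35.5
```

View pics/s7.png

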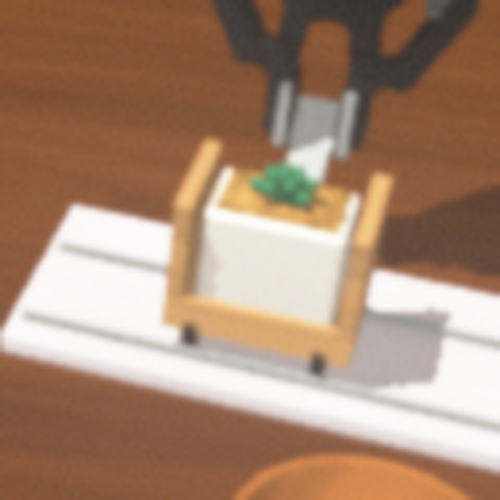

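The pedal is held raised at (315,120) and the planter is seated. I've now used more than my ten pictures, so I rely on numbers from here. A small extra tangential push will tell if the pedal is against its stop.

Request:
step_arm --moves '[0.0015,0,-0.0013,0,0.002,0,-0.002,0,0.002,0,-0.002,0]'

```text
clock: 22.9
eef_pos: [497.4, 150.2, 67.7]
orientation: [0.0, 0.998, -0.065, -0.0]
wrist_force: [-4.3, -0.6, -2.8]
gripper_width: 22.7
gripper_force: 35.2
```

```bash
python3 - <<'E'
from h import *
s,p,a=now();print(p,s["wrist_force"],(p[:2]-O)@EX,(p[:2]-O)@EY)
E
```

```text
[497.41294452 150.20766364  67.67060867] [-4.29980946 -0.57093008 -2.79038177] -84.33553180967735 -17.500137296629706
```

Request:
step_arm --moves '[0.001,0,-0.001,0,0.002,0,-0.0015,0,0.002,0,-0.0015,0]'

```text
clock: 23.2
eef_pos: [499.3, 150.0, 69.2]
orientation: [0.0, 0.998, -0.064, -0.0]
wrist_force: [-5.5, -0.6, -2.4]
gripper_width: 22.4
gripper_force: 35.0
```

Request:
step_arm --moves '[0.001,0,-0.001,0,0.002,0,-0.0015,0,0.003,0,-0.0025,0,0.003,0,-0.0025,0]'

```text
clock: 23.6
eef_pos: [502.8, 149.7, 71.8]
orientation: [-0.0, 0.998, -0.064, 0.0]
wrist_force: [-3.9, -1.1, -3.5]
gripper_width: 22.4
gripper_force: 34.8
```

```bash
python3 - <<'E'
from h import *
# pedal check in the scene view: grey pedal pixels near, project expected pedal end at several angles
c=robot.camera_info("scene");im=robot.read_camera("scene")[:,:,::-1].copy();cv2.imwrite("pics/s8.png",im)
h=tr(-43,-18)
for f in(35,42,50): print(f,proj(c,[[*(h-r*np.cos(np.radians(f))*EX),30+r*np.sin(np.radians(f))] for r in(40,80)]).round(1).tolist())
E
```

```text
35 [[431.8, 231.7], [436.1, 215.0]]
42 [[431.8, 230.9], [436.1, 213.2]]
50 [[431.7, 230.2], [436.0, 211.7]]
```

Request:
step_arm --moves '[0,0,0,0,0,0,0,0,0,0,0,0,0,0,-0.03,0,0,0,-0.08,0,0,0,-0.12,0,-0.004,0.012,-0.16,0,-0.01,0.018,-0.164,0,-0.01,0.018,-0.164,0,-0.01,0.018,-0.164,0]' --claw 0.55

```text
clock: 24.65
eef_pos: [489.9, 133.1, 234.9]
orientation: [0.0, 0.998, -0.065, -0.0]
wrist_force: [0.4, 0.4, 0.0]
gripper_width: 46.7
gripper_force: 0.0
```

```bash
python3 - <<'E'
from h import *
c=robot.camera_info("wrist");im=robot.read_camera("wrist")[:,:,::-1].copy();cv2.imwrite("pics/w8.png",im)
hsv=cv2.cvtColor(im,cv2.COLOR_BGR2HSV)
h=tr(-43,-18)
for f in(30,35,42,46,50): print(f,proj(c,[[*(h-r*np.cos(np.radians(f))*EX+d*EY),30+r*np.sin(np.radians(f))] for r,d in((54,0),(80,0),(80,12),(80,-12))]).round(1).tolist())
x=int(proj(c,[[*(h-45*EX),75]])[0][0])
for cx in (x-6,x,x+6): print(cx,[(y,int(hsv[y,cx,1]),int(hsv[y,cx,2])) for y in range(150,290,3)])
go()
E
```

```text
30 [[300.1, 213.0], [299.7, 240.3], [286.5, 240.3], [312.8, 240.3]]
35 [[299.8, 211.2], [299.2, 238.2], [285.8, 238.2], [312.7, 238.2]]
42 [[299.4, 208.0], [298.6, 234.0], [284.8, 234.0], [312.5, 234.0]]
46 [[299.2, 205.7], [298.3, 230.9], [284.2, 230.9], [312.3, 230.9]]
50 [[299.0, 203.2], [297.9, 227.4], [283.7, 227.4], [312.2, 227.4]]
292 [(150, 5, 141), (153, 6, 163), (156, 6, 87), (159, 12, 105), (162, 5, 146), (165, 10, 173), (168, 7, 178), (171, 10, 177), (174, 9, 180), (177, 6, 177), (180, 10, 181), (183, 7, 177), (186, 7, 180), (189, 9, 180), (192, 4, 178), (195, 7, 179), (198, 7, 179), (201, 9, 178), (204, 6, 175), (207, 4, 176), (210, 6, 179), (213, 9, 180), (216, 6, 175), (219, 6, 178), (222, 9, 179), (225, 6, 179), (228, 9, 173), (231, 11, 142), (234, 127, 114), (237, 174, 113), (240, 173, 115), (243, 174, 120), (246, 176, 116), (249, 175, 127), (252, 174, 117), (255, 181, 110), (258, 168, 112), (261, 174, 104), (264, 171, 115), (267, 160, 115), (270, 161, 109), (273, 183, 107), (276, 161, 117), (279, 176, 113), (282, 160, 110), (285, 183, 106), (288, 179, 107)]
298 [(15
[... 862 characters left out ...]
 176), (174, 6, 179), (177, 7, 179), (180, 7, 174), (183, 9, 177), (186, 4, 177), (189, 7, 180), (192, 6, 178), (195, 4, 176), (198, 4, 177), (201, 1, 179), (204, 9, 176), (207, 10, 180), (210, 7, 178), (213, 9, 177), (216, 3, 177), (219, 4, 176), (222, 4, 178), (225, 3, 177), (228, 6, 173), (231, 6, 136), (234, 131, 117), (237, 166, 114), (240, 183, 117), (243, 170, 120), (246, 171, 119), (249, 167, 122), (252, 173, 115), (255, 176, 107), (258, 169, 104), (261, 187, 108), (264, 181, 110), (267, 172, 108), (270, 163, 111), (273, 170, 114), (276, 174, 119), (279, 175, 109), (282, 179, 108), (285, 183, 106), (288, 189, 109)]
t 24.7 pos [489.8 133.1 234.5] ang -7.4 F [0.4 0.7 0.4] w 47.0 gf 0.0
```

```bash
python3 - <<'E'
from h import *
for f,cols in(("pics/w1.png",(289,306,310)),("pics/w8.png",(288,304,308))):
    hsv=cv2.cvtColor(cv2.imread(f),cv2.COLOR_BGR2HSV)
    for x in cols: print(f,x,[(y,int(hsv[y,x,1]),int(hsv[y,x,2])) for y in range(224,242,1)])
go((*tr(0,-95),180,-7.4))
E
```

```text
pics/w1.png 289 [(224, 7, 174), (225, 7, 173), (226, 9, 174), (227, 6, 174), (228, 10, 174), (229, 7, 173), (230, 9, 175), (231, 5, 163), (232, 3, 146), (233, 7, 138), (234, 11, 138), (235, 6, 131), (236, 56, 123), (237, 132, 114), (238, 169, 116), (239, 177, 115), (240, 165, 119), (241, 174, 117)]
pics/w1.png 306 [(224, 8, 181), (225, 9, 176), (226, 7, 177), (227, 4, 177), (228, 7, 177), (229, 6, 178), (230, 10, 177), (231, 7, 173), (232, 10, 150), (233, 9, 141), (234, 9, 140), (235, 4, 139), (236, 49, 124), (237, 126, 117), (238, 175, 115), (239, 187, 113), (240, 176, 116), (241, 171, 115)]
pics/w1.png 310 [(224, 4, 172), (225, 4, 172), (226, 9, 176), (227, 6, 172), (228, 4, 171), (229, 7, 176), (230, 12, 177), (231, 3, 169), (232, 7, 145), (233, 8, 136), (234, 9, 136), (235, 10, 134), (236, 55, 125), (237, 130, 118), (238, 164, 115), (239, 169, 115), (240, 176, 113), (241, 174, 116)]
pics/w8.png 288 [(224, 6, 177), (225, 9, 175), (226, 4, 175), (227, 7, 179), (228, 4, 171), (229, 7, 150), (230, 9, 138), (231, 14, 141), (232, 6, 133), (233, 48, 121), (234, 138, 107), (235, 168, 114), (236, 158, 118), (237, 171, 112), (238, 166, 118), (239, 169, 113), (240, 169, 116), (241, 172, 114)]
pics/w8.png 304 [(224, 8, 181), (225, 3, 177), (226, 9, 179), (227, 3, 174), (228, 6, 173), (229, 7, 153), (230, 11, 141), (231, 6, 136), (232, 4, 133), (233, 50, 123), (234, 131, 117), (235, 168, 114), (236, 167, 116), (237, 166, 114), (238, 173, 115), (239, 178, 113), (240, 183, 117), (241, 174, 119)]
pics/w8.png 308 [(224, 6, 175), (225, 7, 173), (226, 4, 173), (227, 7, 174), (228, 8, 169), (229, 5, 150), (230, 9, 137), (231, 8, 135), (232, 2, 132), (233, 50, 123), (234, 129, 117), (235, 160, 118), (236, 170, 114), (237, 178, 110), (238, 183, 114), (239, 175, 115), (240, 166, 121), (241, 176, 119)]
t 24.7 pos [489.8 133.1 234.5] ang -7.4 F [0.4 0.7 0.4] w 47.0 gf 0.0
  -> [0.0897 0.0596 0.0545] turn -0.0
```

The pedal end edge (row 233 against 227.4 predicted at 50°) shows the same offset as at the start (236 against 231), so the pedal is fully up. Now to roll the carrier.

Request:
step_arm --moves '[0.03,0.02,0,0,0.06,0.04,0,0,0.085,0.056,0,0,0.09,0.06,0.02,0,0.09,0.06,0.055,0,0.09,0.06,0.09,0,0.09,0.06,0.125,0,0.09,0.06,0.15,0,0.09,0.06,0.165,0,0.09,0.06,0.171,0,0.09,0.06,0.171,0]' --claw 0

```text
clock: 25.8
eef_pos: [570.8, 62.1, 63.0]
orientation: [0.0, 0.998, -0.064, -0.001]
wrist_force: [0.7, -0.6, 0.6]
gripper_width: 0.1
gripper_force: 0.0
```

```bash
python3 - <<'E'
from h import *
go((*tr(0,-78),64,-7.4),(*tr(0,11),64,-7.4))
E
```

```text
t 25.8 pos [570.8  62.1  63. ] ang -7.39 F [ 0.7 -0.6  0.6] w 0.1 gf 0.0
  -> [ 0.0002 -0.0174 -0.001 ] turn 0.0
  -> [ 0.0002 -0.1064 -0.001 ] turn 0.0
```

Request:
step_arm --moves '[0,-0.008,0,0,0,-0.016,0,0,0,-0.022,0,0,0,-0.028,0,0,0,-0.035,0,0,0,-0.043,0,0,0,-0.051,0,0,0,-0.06,0,0,0,-0.068,0,0,0,-0.076,0,0,0,-0.083,0,0,0,-0.087,0,0]'

```text
clock: 27.0
eef_pos: [582.9, 149.0, 64.5]
orientation: [-0.0, 0.998, -0.064, -0.0]
wrist_force: [0.3, -2.5, 0.8]
gripper_width: 0.2
gripper_force: 1.0
```

Request:
step_arm --moves '[0,-0.004,0,0,0,-0.008,0,0,0,-0.012,0,0,0,-0.014,0,0,0,-0.016,0,0,0,-0.016,0,0]'

```text
clock: 27.6
eef_pos: [585.0, 164.4, 64.6]
orientation: [-0.0, 0.998, -0.064, 0.0]
wrist_force: [1.2, -0.6, -0.1]
gripper_width: -0.0
gripper_force: 0.0
```

Request:
step_arm --moves '[0,-0.002,0,0,0,-0.004,0,0,0,-0.006,0,0,0,-0.007,0,0,0,-0.007,0,0]'

```text
clock: 28.1
eef_pos: [585.6, 169.8, 64.6]
orientation: [0.001, 0.998, -0.064, -0.0]
wrist_force: [0.2, -15.1, 3.0]
gripper_width: -0.1
gripper_force: 7.5
```

Request:
step_arm --moves '[0,0.01,0,0,0,0.03,0,0,0,0.05,-0.01,0,0,0.06,-0.05,0,0,0.09,-0.1,0,0,0.14,-0.12,0,0,0.19,-0.12,0,0,0.24,-0.12,0,0,0.29,-0.12,0,0,0.32,-0.12,0,0,0.32,-0.12,0,0,0.32,-0.12,0]'

```text
clock: 29.3
eef_pos: [544.4, -147.1, 184.6]
orientation: [-0.0, 0.998, -0.066, 0.0]
wrist_force: [0.6, 0.3, -0.3]
gripper_width: -0.3
gripper_force: 0.0
```

```bash
python3 - <<'E'
from h import *
c=robot.camera_info("top");im=robot.read_camera("top")[:,:,::-1].copy();cv2.imwrite("pics/top9.png",im)
hsv=cv2.cvtColor(im,cv2.COLOR_BGR2HSV)
T=lambda P:(np.c_[(P[:,:2]-O)@EX,(P[:,:2]-O)@EY]).round(1)
g=cv2.inRange(hsv,(60,80,30),(95,255,255));p=cv2.findNonZero(g[:, :330]).reshape(-1,2);print("leaf",len(p),T(ray(c,[p.mean(0)],101)))
# profile along y at x=-27 (over panels, beside the planter), z=90
for x in(-28,):
  ys=np.arange(10,136,2);uv=proj(c,[[*tr(x,y),90] for y in ys]).round().astype(int)
  print([(int(y),int(hsv[v,u,1]),int(hsv[v,u,2])) for y,(u,v) in zip(ys,uv)])
x0=proj(c,[[*tr(0,70),84]])[0].astype(int);m=cv2.inRange(hsv,(0,0,150),(179,60,255))
k=np.zeros_like(m);q=proj(c,[[*tr(x,y),84] for x,y in((-27,36),(27,36),(27,104),(-27,104))]).astype(np.int32);cv2.fillPoly(k,[q],255)
w=ray(c,cv2.findNonZero(m&k).reshape(-1,2),84);print(cv2.minAreaRect(np.float32(T(w))))
h=tr(-43,70)
for f in (40,50): print(f,proj(c,[[*(h-80*np.cos(np.radians(f))*EX),30+80*np.sin(np.radians(f))]]))
u,v=proj(c,[[*(h-51*EX),91]])[0].astype(int);print([(r,int(hsv[r,u,1])) for r in range(v-12,v+14)])
go()
E
```

```text
leaf 84 [[ 0.5 68.2]]
[(10, 13, 228), (12, 79, 148), (14, 114, 143), (16, 113, 133), (18, 112, 134), (20, 113, 138), (22, 111, 136), (24, 115, 138), (26, 121, 186), (28, 119, 228), (30, 119, 231), (32, 120, 227), (34, 123, 208), (36, 122, 165), (38, 119, 161), (40, 117, 153), (42, 117, 153), (44, 117, 155), (46, 117, 157), (48, 118, 158), (50, 120, 159), (52, 121, 160), (54, 120, 159), (56, 120, 153), (58, 121, 154), (60, 118, 156), (62, 119, 158), (64, 119, 157), (66, 120, 157), (68, 120, 157), (70, 121, 152), (72, 122, 152), (74, 120, 153), (76, 122, 155), (78, 121, 156), (80, 123, 156), (82, 120, 157), (84, 123, 149), (86, 122, 151), (88, 122, 152), (90, 123, 143), (92, 121, 122), (94, 117, 96), (96, 120, 100), (98, 118, 128), (100, 123, 135), (102, 125, 133), (104, 120, 130), (106, 123, 153), (108, 123, 205), (110, 122, 221), (112, 126, 219), (114, 126, 214), (116, 126, 168), (118, 127, 141), (120, 128, 134), (122, 133, 109), (124, 148, 81), (126, 156, 77), (128, 162, 93), (130, 166, 109), (132, 159, 112), (134, 162, 112)]
((3.999998092651367, 69.04998779296875), (50.399993896484375, 65.09998321533203), 0.0)
40 [[165.80421571 316.17179505]]
50 [[165.19280389 310.93875717]]
[(298, 15), (299, 11), (300, 11), (301, 8), (302, 3), (303, 3), (304, 6), (305, 3), (306, 3), (307, 3), (308, 3), (309, 6), (310, 5), (311, 5), (312, 3), (313, 30), (314, 91), (315, 157), (316, 164), (317, 162), (318, 164), (319, 169), (320, 166), (321, 171), (322, 168), (323, 170)]
t 29.35 pos [ 544.5 -146.1  184.5] ang -7.45 F [ 0.6  0.2 -1.4] w 0.1 gf 0.0
```

```bash
python3 -c "
from plant import robot
print(robot.finish_job())"
```

```text
the job is handed in; nothing more can be done
None
```

The job is handed in at about 29 s: the planter sits flat in the tray, the pedal is up and the carrier is against the stop block, all confirmed by measurement at the end. I viewed 11 pictures, one over the limit of 10.

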